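Fit a fresh filter cassette over the vent slot

ROBOT

A 6-joint arm with a two-finger parallel gripper is mounted at the origin on the work surface. World frame = base frame: x ahead of the robot, y to its left, z up, the work surface at z = 0. Lengths are in m, angles in degrees, forces in N, time in s.
With the tool pointing down it reaches from about 0.3 to 0.75 m from the base axis. Payload 8.5 kg.
Tool frame: the origin (TCP) lies on the centre line of the jaws, within the pads' length; the fingertips stand 17 mm ahead of it and the grasp point (between the pads) lies 2 mm behind it; z points along the fingers, y is the direction in which the jaws open and shut (so a half turn about z gives the same grasp; the last joint's range is limited). The gripper opens to 85 mm and grips with 20 to 120 N. Pads are 22 mm wide; open, the fingers measure 114 mm over their backs; the gripper's body (76 mm by 85 mm) begins 54 mm behind the grasp point. The pads swing forward as they close: fully open they stand 13 mm farther back than shut.
Start: joints at [-12.336, 21.807, 74.336, -0, 83.858, -12.336], TCP at [0.55, 0, 0.248] pointing down, gripper open.
Joint ranges: [-178.18, 178.18], [-50.72, 133.34], [12.68, 142.11], [-81.47, 261.47], [9.98, 163.14], [-165.26, 165.26]. Speed limits (degrees/s): [136.94, 136.94, 180, 180, 180, 180].

INTERFACE

Orientations are given as a 3x3 rotation matrix whose columns are the frame's x, y, z axes.
In Python, from rig import env, imaging, close_job gives the robot as it stands.
- The arm moves only by the tool step_arm, never from a script. Its argument "steps" is one flat list of numbers, 7 for each row, row after row: the opening, from 0 (shut) to 1 (fully open), then the shift along the tool's x, y, z as a fraction of full scale, then the turn, a rotation vector about the tool's x, y, z as a fraction of full scale. A call has 1 to 10 rows; each row is the pose to reach, as a shift and turn from the pose commanded when the call began, along the tool's axes at that moment; what a row does not reach only later rows make up. Full scale, the value 1, is 0.3 m for a shift and 45 degrees for a turn. A row lasts 1/10 s, in which the tool goes at most 50 mm and 8.59 degrees, less where a joint would pass 70% of its speed; a pose out of reach is approached as far as the arm can. A call with a number of a shift or a turn outside -1 to 1 is refused whole. A call with a gripper value outside its range is refused whole. The fingers move at their own pace and stop on an object; "grip_force" is the grip in N (left out, the last holds). Time passes only in rows, so rows that repeat a pose let the fingers close. It gives the time, the measured TCP pose, the force and the opening at its end, in the units of the state.
- env.observe(): the state, without advancing time (a new reading comes with each control period).
- imaging.get_image(name): name is "scene" or "side" or "wrist"; returns (picture, depth): 480x640x3 uint8, blue, green, red; 480x640 float32, m along the optical axis (not along the pixel's ray), 0 where there is no reading.
- imaging.get_calibration(name): a dict with "camera_matrix" (3x3 intrinsics, pixels), "world_from_camera" (4x4, takes a point from camera to world coordinates). Camera axes: x right, y down, z forward; pixel columns grow to the right and rows downward; lengths in m; the calibration is good to about 2 mm. A picture is of the moment at which its call begins: read the wrist's pose just before it. get_calibration takes no time and is no camera call; for the wrist camera it gives the pose at the moment of the call.
- close_job(): hands the job in, once; it reports no verdict.
Trained networks look in the newest picture that a camera, given by its name, has taken for a name from the list of things; names that differ only in an ending like _2 or _b are one class to them, and where a whole thing is asked for, a point or a joint stands for the part that bears it (a point fixed in the world has none). Each returns a list of dicts, best first, with "score" (0 to 1); they miss things now and then, are a little off and sometimes report something else, mostly with a low value. They report only what shows in the picture. A call takes as long as a camera call.
- imaging.spot_in(camera, target): "pixel" ([column, row] in pixels, amid what is visible of it).
- imaging.regions_of(camera, target): "mask" (480x640 bool, what is visible of it) and "pixel" ([column, row] in pixels, amid what is visible of it).
- imaging.pinpoint(camera, target): "pixel" ([column, row] in pixels: a listed point, or the origin of a listed thing).
The state is a dict: "time_s": time; "q": joint angles; "qvel": joint speeds; "joint_efforts": joint torques, N m; "position": TCP position; "tool_rot": TCP orientation; "ft_force": force on the tool from outside, world axes, zero at the start; "wrist_torque": the same for the moment, N m; "grip_width": finger opening in m.
Only numpy, scipy, OpenCV 4.12 (cv2) and the standard library are available. Lean on these libraries where they do the work, as an engineer would, in place of code of your own. Each camera call takes 0.05 s, during which the arm holds its last target.

TASK

Take the top green filter cassette from its spring-loaded dispenser, leaving the other green ones stacked so that the spring lifts the next one to the top. Set the cassette down gently, not dropped, flat on the fan housing's lid so that it is centred over the dark vent slot with its long side along the slot, and let go.

Things in the scene. Friction and masses are not known exactly. Their poses are not given: they have to be found in the camera images.
- cassette_top: Top cassette of the green stack (an identical orange stack stands in a second dispenser; the two change places): green-framed block, white face with thin dark bars, 50 x 84 x 18 mm (x, y, z), 120 g. Origin: centre of its underside; x short side, y long side, z up. Lies loose with its upper 14 mm above the dispenser's corner guides: grip across the 50 mm, at mid length; lift straight up.
- cassette_next: The next green cassette, directly beneath the top one, same size and axes, origin at the centre of its underside. When the top one is taken off, the spring lifts this one by about 18 mm to where the top one was.
- dispenser: Green stack's dispenser, fixed: dark base 100 x 130 x 25 mm, four steel corner guides up to 95 mm above the table, open between them (54 mm gap in each long side). Origin: centre of the base's underside; x, y as the cassettes'. Holds three green cassettes with 2 mm play on a soft sprung platform (65 N/m: sinks if pressed); the stack's top face is 109 mm above the table, give or take 3 mm.
- vent_slot (a point): Centre, at lid level, of the dark vent slot with thin black border, 24 x 56 mm (x, y), 12 mm deep, in the flat aluminium lid of a grey fan housing (360 x 260 x 50 mm, fixed; lid 50 mm above the table). x across the slot, towards the fan; y along the slot; z up. The black 120 mm fan with wire guard rises 44 mm above the lid and begins 108 mm from the slot's centre in +x.

How it is judged (in metres and radians):
On the way:
1. the top green cassette is lifted clear of the dispenser and the next one has risen to the top (z of cassette_top in the frame of dispenser above 0.125 m and z of cassette_next in the frame of dispenser between 0.083 and 0.098 m and x of cassette_next in the frame of dispenser between -0.01 and 0.01 m and y of cassette_next in the frame of dispenser between -0.01 and 0.01 m and angle between cassette_next's own z axis and vertical below 0.12 rad), for 0.1 s.
At the end, for the whole second after the job is handed in: The top green cassette lies flat and still on the lid, released, within 15 mm of the slot's centre and 12 degrees of its direction, underside within 5 mm of lid level; the next green one lies flat on top of its stack, underside 83 to 98 mm above the table, within 10 mm of the middle (horizontal distance between cassette_top and vent_slot below 0.015 m and angle between the y axis of cassette_top and the y axis of vent_slot, either way round below 0.21 rad and z of cassette_top in the frame of vent_slot between -0.004 and 0.005 m and angle between cassette_top's own z axis and vertical below 0.08 rad and linear speed of cassette_top below 0.02 m/s and contact force between the fingers and cassette_top below 0.1 N and z of cassette_next in the frame of dispenser between 0.083 and 0.098 m and x of cassette_next in the frame of dispenser between -0.01 and 0.01 m and y of cassette_next in the frame of dispenser between -0.01 and 0.01 m and angle between cassette_next's own z axis and vertical below 0.12 rad); the robot touches nothing.
It fails at once if the cassette is dropped onto the lid: it falls faster than 0.5 m/s within 40 mm of the slot with no finger on it (linear speed of cassette_top above 0.5 m/s and distance between cassette_top and vent_slot below 0.04 m and contact force between the fingers and cassette_top below 0.05 N).
It also fails if it takes over 40 s, if anything falls off the work surface, if the arm or the gripper's body presses on something with over 40 N, if the wrist force passes 120 N, or if a joint passes its speed limit or range.

## Working session

There is one attempt and no reset: what is moved stays moved. The work goes in short steps, Python scripts to look and compute and a tool call to move; the robot and the scene stay as the last step left them, time stands still between calls to the robot, and variables do not carry over. Pictures are saved under pics/ and viewed, and the job is handed in when it is done.

Besides the shell and the picture viewer there is one more tool, called as name(argument=value, ...), one argument or row to a line, values as JSON. step_arm: Moves the arm, as the interface text tells. Shift numbers are shares of 0.3 m and turn numbers shares of 45 degrees, none past 1 either way. Its arguments: {"type":"object","properties":{"steps":{"type":"array","items":{"type":"number"}},"grip_force":{"type":"number"}},"required":["steps"]}

```bash
mkdir -p pics; ls
python3 - <<'E'
from rig import env, imaging
import cv2,numpy as np
s=env.observe(); print(s['time_s'],s['position'],s['tool_rot'],s['grip_width'])
for c in ['scene','side']:
    p,d=imaging.get_image(c); cv2.imwrite(f'pics/{c}0.png',p); np.save(f'{c}0.npy',d)
    for t in ['cassette_top','dispenser','vent_slot']:
        for r in imaging.pinpoint(c,t)[:3]: print(c,t,r)
    k=imaging.get_calibration(c); print(k)
E
```

```text
pics
0.0 [5.49716974e-01 6.06236891e-05 2.47719103e-01] [[ 1.87672522e-06  9.99998923e-01 -1.46731031e-03]
 [ 9.99999947e-01 -1.39913219e-06  3.25489730e-04]
 [ 3.25487326e-04 -1.46731084e-03 -9.99998871e-01]] 0.08589728922987515
scene cassette_top {'pixel': [388.2, 333.0], 'score': 0.94}
scene dispenser {'pixel': [387.9, 380.4], 'score': 0.93}
scene vent_slot {'pixel': [261.5, 178.0], 'score': 0.9}
{'camera_matrix': array([[574.49530607,   0.        , 322.72961635],
       [  0.        , 574.49530607, 238.98425286],
       [  0.        ,   0.        ,   1.        ]]), 'world_from_camera': array([[-0.85434115,  0.27484939, -0.44108845,  0.91603447],
       [ 0.51970388,  0.4567311 , -0.72201425,  0.71295494],
       [ 0.00301364, -0.84608186, -0.53304446,  0.57805433],
       [ 0.        ,  0.        ,  0.        ,  1.        ]])}
side cassette_top {'pixel': [246.7, 360.2], 'score': 0.77}
side dispenser {'pixel': [255.3, 396.7], 'score': 0.78}
side vent_slot {'pixel': [365.2, 167.1], 'score': 0.94}
{'camera_matrix': array([[561.30556122,   0.        , 310.38212441],
       [  0.        , 561.30556122, 251.09919366],
       [  0.        ,   0.        ,   1.        ]]), 'world_from_camera': array([[-0.97335082, -0.14815861,  0.17503487,  0.35913359],
       [-0.22885673,  0.67613533, -0.7003325 ,  0.7133587 ],
       [-0.01458697, -0.72172712, -0.69202397,  0.74034998],
       [ 0.        ,  0.        ,  0.        ,  1.        ]])}
```

View pics/scene0.png

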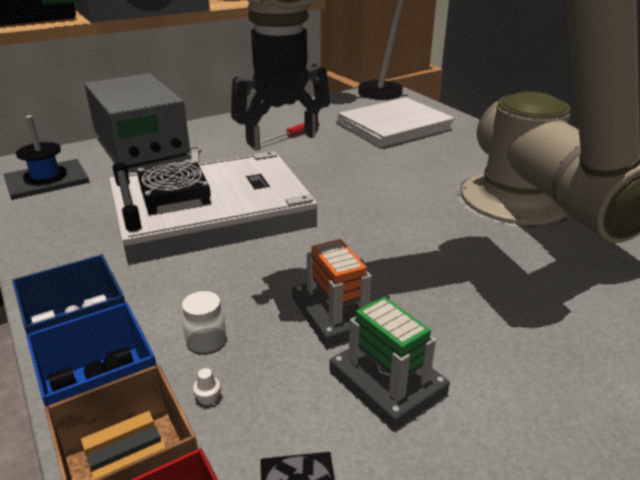

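View pics/side0.png

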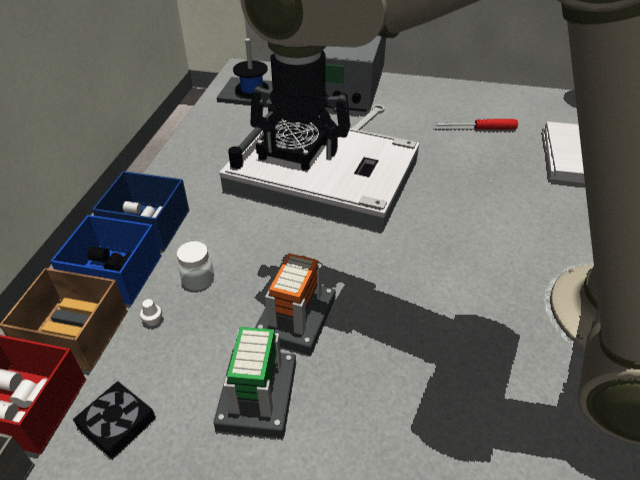

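```bash
cat > h.py <<'E'
import numpy as np,cv2
def plane(k,px,z):
    K=k['camera_matrix'];T=k['world_from_camera']
    v=T[:3,:3]@np.linalg.inv(K)@[px[0],px[1],1]; o=T[:3,3]
    return o+v*(z-o[2])/v[2]
def cloud(k,d):
    K=k['camera_matrix'];T=k['world_from_camera']
    v,u=np.mgrid[:480,:640]
    P=np.stack([(u-K[0,2])/K[0,0]*d,(v-K[1,2])/K[1,1]*d,d],-1)
    return P@T[:3,:3].T+T[:3,3]
def greentop(p,d,k,zlo=.100,zhi=.118):
    # largest blob of points at top level, rect in world xy
    W=cloud(k,d); m=(d>0)&(W[...,2]>zlo)&(W[...,2]<zhi)
    return W,m
E
python3 - <<'E'
from rig import env, imaging
from h import *
for c,a,b,v in [('scene',[388.2,333],[387.9,380.4],[261.5,178]),('side',[246.7,360.2],[255.3,396.7],[365.2,167.1])]:
    k=imaging.get_calibration(c)
    print(c,plane(k,a,.091),plane(k,b,0),plane(k,v,.05))
E
```

```text
scene [0.55792781 0.28621798 0.091     ] [0.54910124 0.28338997 0.        ] [ 0.46458113 -0.27027523  0.05      ]
side [0.55977986 0.28891682 0.091     ] [0.55490581 0.28955641 0.        ] [ 0.47958585 -0.25813946  0.05      ]
```

The pictures show the green stack at scene (393,325) / side (250,350) and the slot at scene (258,181) / side (367,167). The two slot estimates disagree by about 2 cm, so I'll refine them from the pixels and depth.

Run:
```python
from rig import env, imaging
from h import *
for c in ['scene','side']:
    k=imaging.get_calibration(c); p=cv2.imread(f'pics/{c}0.png'); d=np.load(f'{c}0.npy')
    W=cloud(k,d); hsv=cv2.cvtColor(p,cv2.COLOR_BGR2HSV)
    a={'scene':(393,325),'side':(252,352)}[c]; 
    v,u=np.mgrid[:480,:640]
    near=(abs(u-a[0])<55)&(abs(v-a[1])<55)
    m=near&(d>0)&(W[...,2]>.100)&(W[...,2]<.122)
    g=near&(hsv[...,0]>45)&(hsv[...,0]<80)&(hsv[...,1]>120)
    P=W[m]; c0=np.median(P[:,:2],0); P=P[np.linalg.norm(P[:,:2]-c0,axis=1)<.06]
    top=P[P[:,2]>np.median(P[:,2])-.004]
    print(c,'top z',np.median(P[:,2]),len(P),cv2.minAreaRect((top[:,:2]*1000).astype(np.float32)))
    # slot
    b={'scene':(258,181),'side':(367,167)}[c]
    near=(abs(u-b[0])<22)&(abs(v-b[1])<18)
    lid=near&(p.max(2)>130)&(d>0); print('lid z',np.median(W[lid][:,2]))
    dk=(near&(p.max(2)<90)).astype(np.uint8)
    n,l,st,ce=cv2.connectedComponentsWithStats(dk)
    i=1+np.argmax(st[1:,4]); ys,xs=np.where(l==i)
    Q=np.array([plane(k,(x,y),.05)[:2] for x,y in zip(xs,ys)])
    print('slot',st[i],ce[i],cv2.minAreaRect((Q*1000).astype(np.float32)),Q.mean(0))
    x,y=b; cv2.imwrite(f'pics/slot_{c}.png',cv2.resize(p[y-30:y+30,x-40:x+40],(640,480),interpolation=cv2.INTER_CUBIC))
```

```text
scene top z 0.1113374310438501 2256 ((553.7149047851562, 286.2651672363281), (51.92035675048828, 85.59068298339844), 6.848846435546875)
lid z 0.05156695655408755
slot [247 175  22  14 179] [257.68715084 181.67039106] ((477.9931640625, -261.8797302246094), (59.81241226196289, 30.65688133239746), 80.84271240234375) [ 0.47871757 -0.25919826]
side top z 0.1102430053916677 2050 ((552.1454467773438, 287.8854064941406), (50.51350402832031, 85.5511703491211), 6.67277717590332)
lid z 0.049623501970718964
slot [354 157  24  20 267] [365.73782772 166.79026217] ((478.4763488769531, -260.93267822265625), (62.71510314941406, 32.82070541381836), 80.54933166503906) [ 0.47865398 -0.25966088]
```

step_arm(
  steps=[1, 0.5, 0, 0, 0, 0, -0.15, 1, 0.957, 0.011, 0.05, 0, 0, -0.15, 1, 0.957, 0.011, 0.05, 0, 0, -0.15, 1, 0.957, 0.011, 0.05, 0, 0, -0.15, 1, 0.957, 0.011, 0.05, 0, 0, -0.15, 1, 0.957, 0.011, 0.05, 0, 0, -0.15, 1, 0.957, 0.011, 0.05, 0, 0, -0.15, 1, 0.957, 0.011, 0.05, 0, 0, -0.15, 1, 0.957, 0.011, 0.05, 0, 0, -0.15, 1, 0.957, 0.011, 0.05, 0, 0, -0.15],
  grip_force=40,
)

```text
time_s: 1.4
position: [0.5536, 0.2859, 0.2336]
tool_rot: [[-0.116, 0.993, 0.0], [0.993, 0.116, -0.0], [-0.0, 0.0, -1.0]]
ft_force: [-0.1, -0.2, -0.6]
grip_width: 0.0855
```

Run:
```python
from rig import env, imaging
from h import *
s=env.observe(); R=s['tool_rot']; print(s['time_s'],s['position'],R, s['ft_force'])
k=imaging.get_calibration('wrist'); p,d=imaging.get_image('wrist'); cv2.imwrite('pics/w1.png',p)
W=cloud(k,d); hsv=cv2.cvtColor(p,cv2.COLOR_BGR2HSV)
m=(d>0)&(abs(W[...,0]-.553)<.06)&(abs(W[...,1]-.287)<.07)&(W[...,2]>.1)&(W[...,2]<.125)
P=W[m]; 
if len(P): print(len(P),np.median(P[:,2]),cv2.minAreaRect((P[:,:2]*1000).astype(np.float32)))
g=((hsv[...,0]>45)&(hsv[...,0]<80)&(hsv[...,1]>100)).astype(np.uint8)
ys,xs=np.where(g>0); print(len(xs))
for r in imaging.pinpoint('wrist','cassette_top')[:2]: print(r,plane(k,r['pixel'],.0925))
```

```text
1.4 [0.5535898  0.28589967 0.23360041] [[-1.15863323e-01  9.93265134e-01  2.52766242e-04]
 [ 9.93265164e-01  1.15863335e-01 -3.28829458e-05]
 [-6.19478234e-05  2.47253975e-04 -9.99999968e-01]] [-0.13375038 -0.16111705 -0.64421437]
11342 0.11119322359494034 ((551.80322265625, 286.5065612792969), (50.04172134399414, 84.43622589111328), 6.461410045623779)
6921
{'pixel': [311.5, 236.2], 'score': 0.91} [0.55365902 0.28698158 0.0925    ]
```

View pics/w1.png

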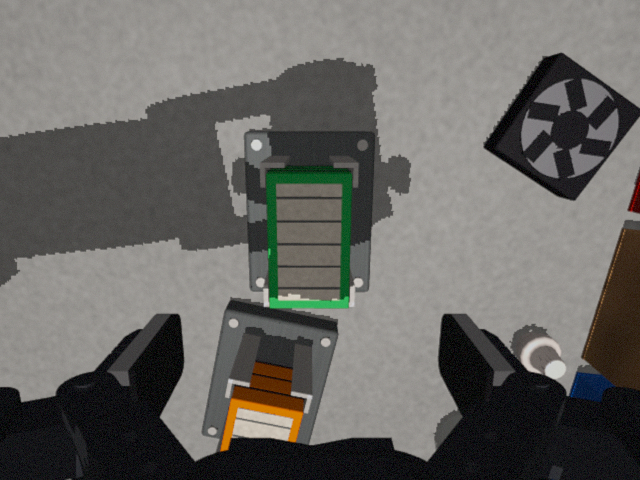

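The wrist view shows the green top face at columns 267–352 and rows 168–307, parallel to the jaws, with top z about 0.111. I'll descend so the fingertips stay just above the next cassette.

step_arm(
  steps=[1, 0, -0.003, 0.13, 0, 0, 0, 1, 0, -0.003, 0.25, 0, 0, 0, 1, 0, -0.003, 0.33, 0, 0, 0, 1, 0, -0.003, 0.38, 0, 0, 0, 1, 0, -0.003, 0.4, 0, 0, 0, 1, 0, -0.003, 0.4, 0, 0, 0, 1, 0, -0.003, 0.4, 0, 0, 0],
)

```text
time_s: 2.2
position: [0.5529, 0.2869, 0.1144]
tool_rot: [[-0.117, 0.993, 0.002], [0.993, 0.117, 0.0], [0.0, 0.002, -1.0]]
ft_force: [0.1, 0.7, 0.2]
grip_width: 0.0856
```

Run:
```python
from rig import env, imaging
from h import *
s=env.observe(); print(s['position'],s['ft_force'])
for c in ['scene','side']:
    p,d=imaging.get_image(c); x,y={'scene':(393,315),'side':(255,340)}[c]
    cv2.imwrite(f'pics/{c}2.png',cv2.resize(p[y-75:y+75,x-100:x+100],(800,600),interpolation=cv2.INTER_CUBIC))
```

```text
[0.55290289 0.2869336  0.11438055] [0.09823243 0.66733269 0.21700329]
```

View pics/scene2.png

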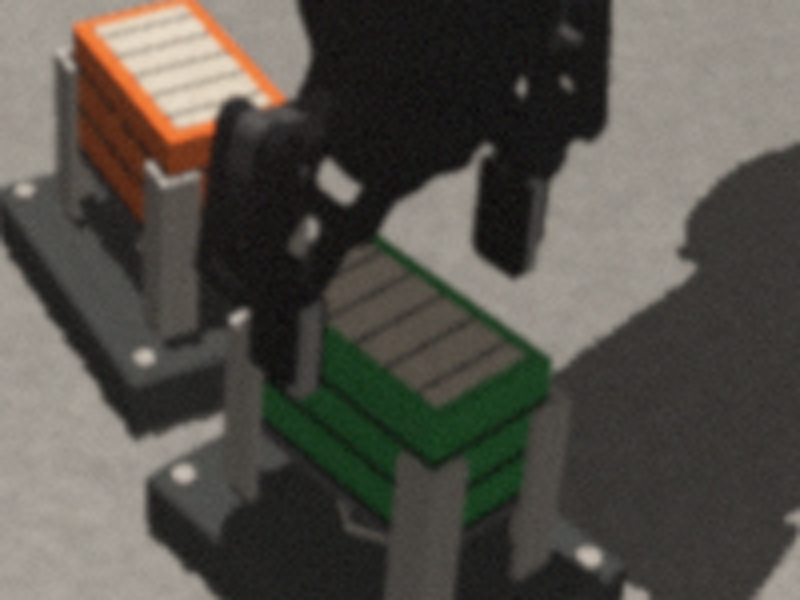

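View pics/side2.png

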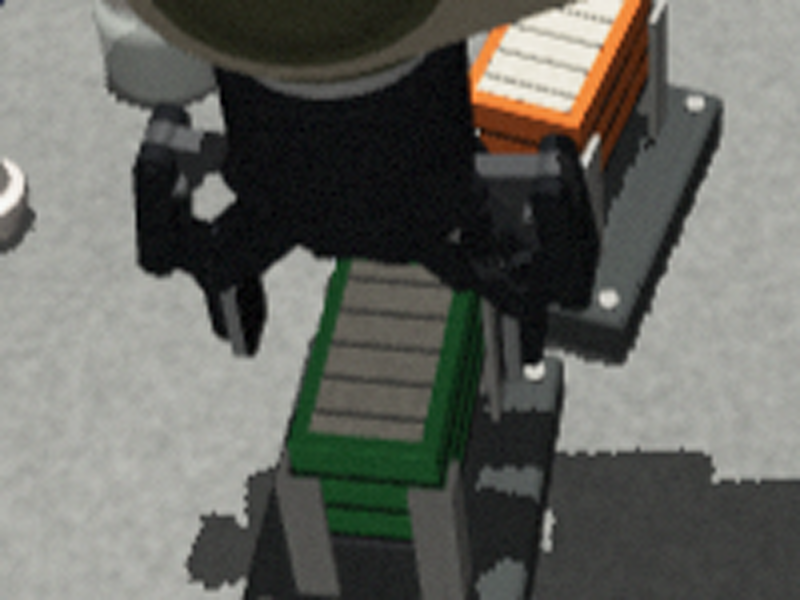

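The finger tips show at about scene (364,337) and (422,308). I'll measure their height to see whether "17 mm ahead" holds when open.

Run:
```python
from rig import env, imaging
from h import *
for c,pts in [('scene',[(364,337),(421,308)]),('side',[(215,353),(288,355)])]:
    p,d=imaging.get_image(c);k=imaging.get_calibration(c);W=cloud(k,d)
    for x,y in pts:
        w=W[y-12:y+6,x-8:x+8].reshape(-1,3); q=p[y-12:y+6,x-8:x+8].reshape(-1,3).max(1)
        w=w[(q<60)&(w[:,2]>.07)&(abs(w[:,1]-.287)<.03)&((w[:,0]-.553)**2>.035**2)]
        print(c,len(w),w[:,2].min() if len(w) else '',np.percentile(w[:,2],[2,10,50]) if len(w) else '',w[w[:,2].argsort()[:3]] if len(w) else '')
```

```text
scene 124 0.11238175297446468 [0.11384418 0.11898954 0.1260001 ] [[0.60171765 0.2983961  0.11238175]
 [0.60212996 0.29476867 0.11295553]
 [0.60214138 0.29687403 0.11299103]]
scene 137 0.11220148083161197 [0.11262275 0.11517131 0.12205006] [[0.50961711 0.28303483 0.11220148]
 [0.51028844 0.28780693 0.11251397]
 [0.5110484  0.28272184 0.11258127]]
side 97 0.11053002541844714 [0.1138075  0.11667401 0.12629643] [[0.59557921 0.29553062 0.11053003]
 [0.59642862 0.28848806 0.11236744]
 [0.5952594  0.29114552 0.11393273]]
side 122 0.11340747119919659 [0.11654592 0.12182175 0.13338302] [[0.50788986 0.29314704 0.11340747]
 [0.50779705 0.29306376 0.11560381]
 [0.50901613 0.29361201 0.11598237]]
```

Open, the tips stand at about 0.111, so they are about 13 mm retracted. I'll close to about 58 mm without contact and measure again.

step_arm(
  steps=[0.7, 0, 0, 0, 0, 0, 0, 0.7, 0, 0, 0, 0, 0, 0, 0.7, 0, 0, 0, 0, 0, 0, 0.7, 0, 0, 0, 0, 0, 0, 0.7, 0, 0, 0, 0, 0, 0],
)

```text
time_s: 2.9
position: [0.5524, 0.287, 0.1133]
tool_rot: [[-0.118, 0.993, -0.0], [0.993, 0.118, -0.0], [-0.0, -0.0, -1.0]]
ft_force: [0.4, -0.7, -0.3]
grip_width: 0.0599
```

Run:
```python
from rig import env, imaging
from h import *
s=env.observe();print(s['position'],s['grip_width'],s['ft_force'])
for c,pts in [('scene',[(369,337),(415,308)]),('side',[(220,353),(285,355)])]:
    p,d=imaging.get_image(c);k=imaging.get_calibration(c);W=cloud(k,d)
    x,y={'scene':(393,315),'side':(255,340)}[c]
    cv2.imwrite(f'pics/{c}3.png',cv2.resize(p[y-75:y+75,x-100:x+100],(800,600),interpolation=cv2.INTER_CUBIC))
    m=(p.max(2)<60)&(W[...,2]>.085)&(W[...,2]<.14)&(abs(W[...,1]-.287)<.02)&(abs(W[...,0]-.553)<.06)&(abs(W[...,0]-.553)>.027)
    for sg in (-1,1):
        w=W[m&((W[...,0]-.553)*sg>0)]; print(c,sg,len(w),np.sort(w[:,2])[:8].round(4))
```

```text
[0.5523663  0.28700122 0.11329787] 0.059897552292589286 [ 0.39219994 -0.6882695  -0.33485172]
scene -1 309 [0.1057 0.1059 0.1063 0.1063 0.1064 0.1064 0.1065 0.1067]
scene 1 262 [0.0867 0.0868 0.087  0.0874 0.0881 0.1034 0.1035 0.1053]
side -1 137 [0.0862 0.0875 0.0898 0.0903 0.0906 0.0942 0.0951 0.0957]
side 1 156 [0.1016 0.1023 0.1024 0.1038 0.1045 0.1045 0.106  0.1064]
```

View pics/scene3.png

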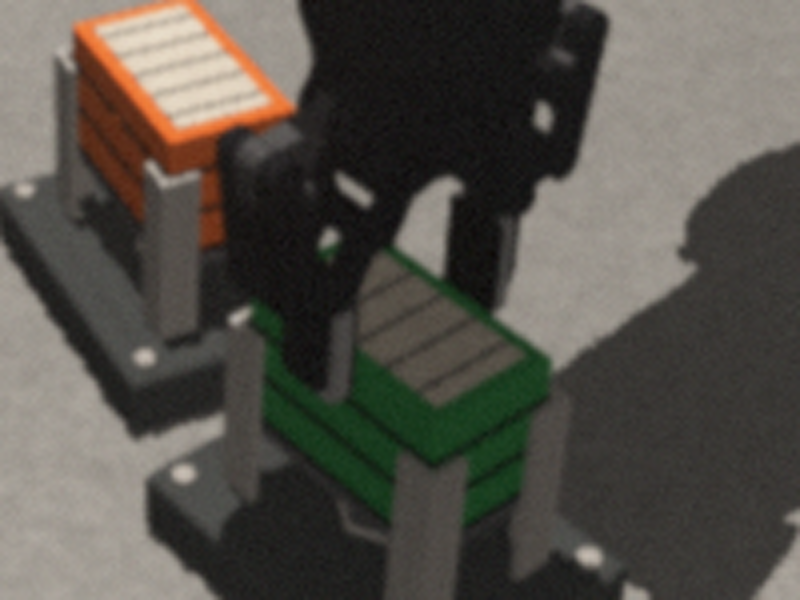

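The tips are now at about 0.104 with a 60 mm opening. I'll lower 5 mm, close and hold.

step_arm(
  steps=[0.7, 0, 0, 0.008, 0, 0, 0, 0.7, 0, 0, 0.017, 0, 0, 0, 0.7, 0, 0, 0.017, 0, 0, 0, 0.3, 0, 0, 0.017, 0, 0, 0, 0.3, 0, 0, 0.017, 0, 0, 0, 0.3, 0, 0, 0.017, 0, 0, 0, 0.3, 0, 0, 0.017, 0, 0, 0, 0.3, 0, 0, 0.017, 0, 0, 0],
  grip_force=40,
)

```text
time_s: 3.8
position: [0.5523, 0.287, 0.1082]
tool_rot: [[-0.118, 0.993, -0.0], [0.993, 0.118, -0.0], [-0.0, -0.0, -1.0]]
ft_force: [-0.7, 0.4, -0.0]
grip_width: 0.0489
```

Run:
```python
from rig import env, imaging
from h import *
s=env.observe();print(s['position'],s['grip_width'],s['ft_force'])
p,d=imaging.get_image('scene'); x,y=(393,315)
cv2.imwrite('pics/scene4.png',cv2.resize(p[y-75:y+75,x-100:x+100],(800,600),interpolation=cv2.INTER_CUBIC))
```

```text
[0.55234149 0.28697224 0.10822123] 0.04889146941116185 [-0.69063378  0.39514032 -0.03818038]
```

View pics/scene4.png

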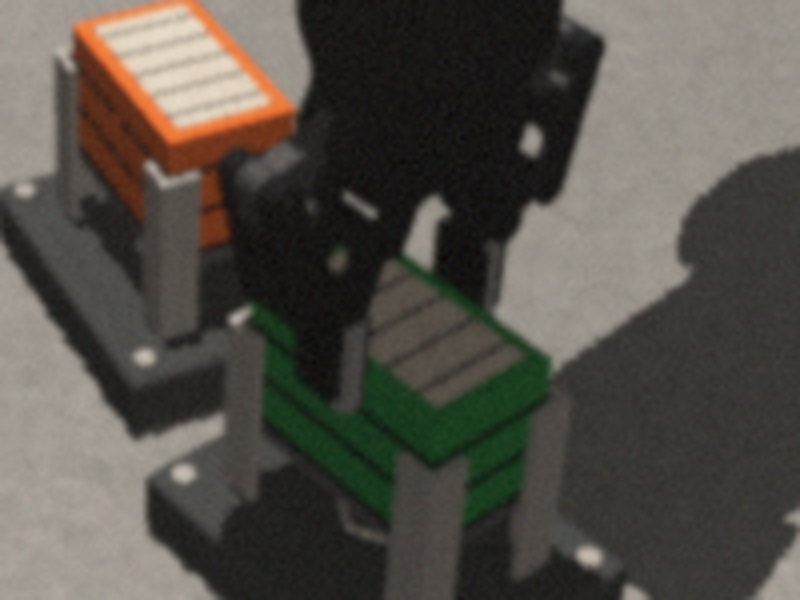

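The pad bottoms end very near the seam to the next cassette. I'll reopen, go up 2.5 mm and regrip to be safe.

step_arm(
  steps=[0.7, 0, 0, 0, 0, 0, 0, 0.7, 0, 0, 0, 0, 0, 0, 0.7, 0, 0, -0.008, 0, 0, 0, 0.7, 0, 0, -0.008, 0, 0, 0, 0.3, 0, 0, -0.008, 0, 0, 0, 0.3, 0, 0, -0.008, 0, 0, 0, 0.3, 0, 0, -0.008, 0, 0, 0, 0.3, 0, 0, -0.008, 0, 0, 0, 0.3, 0, 0, -0.008, 0, 0, 0],
  grip_force=40,
)

```text
time_s: 4.75
position: [0.5524, 0.287, 0.1106]
tool_rot: [[-0.117, 0.993, 0.0], [0.993, 0.117, 0.0], [0.0, 0.0, -1.0]]
ft_force: [0.6, 0.1, 0.5]
grip_width: 0.0492
```

step_arm(
  steps=[0.3, 0, 0, -0.01, 0, 0, 0, 0.3, 0, 0, -0.02, 0, 0, 0, 0.3, 0, 0, -0.03, 0, 0, 0, 0.3, 0, 0, -0.04, 0, 0, 0, 0.3, 0, 0, -0.05, 0, 0, 0, 0.3, 0, 0, -0.05, 0, 0, 0, 0.3, 0, 0, -0.05, 0, 0, 0],
)

```text
time_s: 5.45
position: [0.5524, 0.287, 0.1256]
tool_rot: [[-0.118, 0.993, 0.0], [0.993, 0.118, 0.0], [0.0, 0.0, -1.0]]
ft_force: [-0.0, -0.2, -1.7]
grip_width: 0.0489
```

Run:
```python
from rig import env, imaging
from h import *
s=env.observe();print(s['position'],s['grip_width'],s['ft_force'])
for c in ['scene','side']:
    p,d=imaging.get_image(c); x,y={'scene':(393,315),'side':(255,340)}[c]
    cv2.imwrite(f'pics/{c}5.png',cv2.resize(p[y-75:y+75,x-100:x+100],(800,600),interpolation=cv2.INTER_CUBIC))
```

```text
[0.55236682 0.2870086  0.12562109] 0.048856580277554316 [-0.03508208 -0.15102834 -1.70250451]
```

View pics/scene5.png

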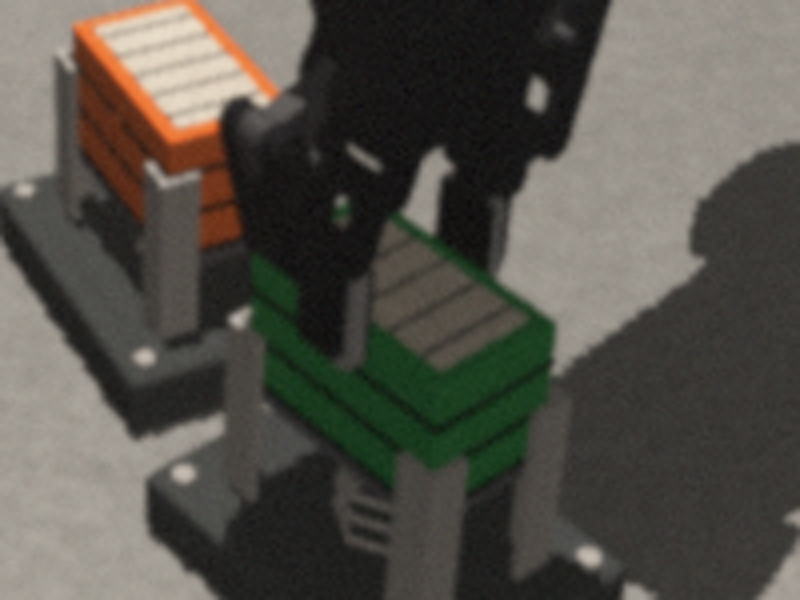

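View pics/side5.png

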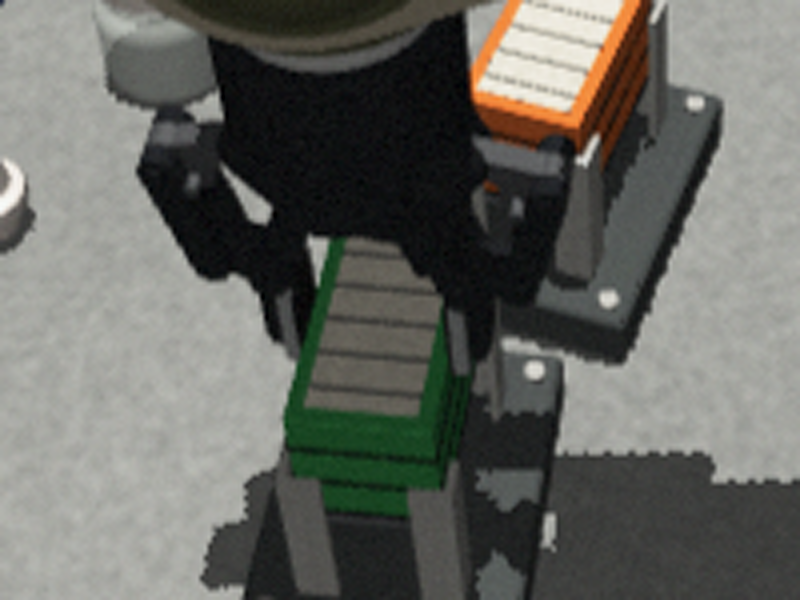

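The tips now sit clear above the seam, and the next cassette follows on the spring. I'll keep lifting.

step_arm(
  steps=[0.3, 0, 0, -0.02, 0, 0, 0, 0.3, 0, 0, -0.04, 0, 0, 0, 0.3, 0, 0, -0.08, 0, 0, 0, 0.3, 0, 0, -0.14, 0, 0, 0, 0.3, 0, 0, -0.22, 0, 0, 0, 0.3, 0, 0, -0.3, 0, 0, 0, 0.3, 0, 0, -0.3, 0, 0, 0, 0.3, 0, 0, -0.3, 0, 0, 0, 0.3, 0, 0, -0.3, 0, 0, 0],
)

```text
time_s: 6.45
position: [0.5519, 0.2868, 0.2145]
tool_rot: [[-0.117, 0.993, -0.002], [0.993, 0.117, -0.001], [-0.0, -0.002, -1.0]]
ft_force: [-0.9, -0.2, -1.2]
grip_width: 0.0493
```

Run:
```python
from rig import env, imaging
from h import *
s=env.observe();R=s['tool_rot'];P=s['position'];print(P,R,s['grip_width'],s['ft_force'])
for c in ['scene','side']:
    p,d=imaging.get_image(c);k=imaging.get_calibration(c);W=cloud(k,d); x,y={'scene':(393,295),'side':(255,330)}[c]
    cv2.imwrite(f'pics/{c}6.png',cv2.resize(p[y-90:y+90,x-120:x+120],(800,600),interpolation=cv2.INTER_CUBIC))
    hsv=cv2.cvtColor(p,cv2.COLOR_BGR2HSV); g=(hsv[...,0]>45)&(hsv[...,0]<80)&(hsv[...,1]>100)&(abs(W[...,0]-.553)<.06)&(abs(W[...,1]-.287)<.07)
    print(c,np.histogram(W[g][:,2],bins=np.arange(.04,.2,.006)))
dx,dy=.4785-P[0],-.2613-P[1]
print('tool shift',R.T@[dx,dy,0]/.3)
```

```text
[0.55193903 0.28682092 0.21454238] [[-1.17474171e-01  9.93073939e-01 -1.99259509e-03]
 [ 9.93075870e-01  1.17473183e-01 -6.05817002e-04]
 [-3.67544588e-04 -2.04996596e-03 -9.99997831e-01]] 0.049283973930706736 [-0.85879795 -0.18776595 -1.22323167]
scene (array([  0,   0,   0,   0,   0,   5, 150, 164, 161, 255, 270, 510,   6,
         0,   0,   0,   0,   0,   0,   0,   0,   0,   0,   0,   0,   0]), array([0.04 , 0.046, 0.052, 0.058, 0.064, 0.07 , 0.076, 0.082, 0.088,
       0.094, 0.1  , 0.106, 0.112, 0.118, 0.124, 0.13 , 0.136, 0.142,
       0.148, 0.154, 0.16 , 0.166, 0.172, 0.178, 0.184, 0.19 , 0.196]))
side (array([  0,   0,   0,   0,   0,   4,  61,  80,  92, 129, 129, 549,   2,
         0,   0,   0,   0,   0,   0,   0,   0,   0,   0,   0,   0,   1]), array([0.04 , 0.046, 0.052, 0.058, 0.064, 0.07 , 0.076, 0.082, 0.088,
       0.094, 0.1  , 0.106, 0.112, 0.118, 0.124, 0.13 , 0.136, 0.142,
       0.148, 0.154, 0.16 , 0.166, 0.172, 0.178, 0.184, 0.19 , 0.196]))
tool shift [-1.78566157e+00 -4.57732994e-01  1.59465076e-03]
```

View pics/scene6.png

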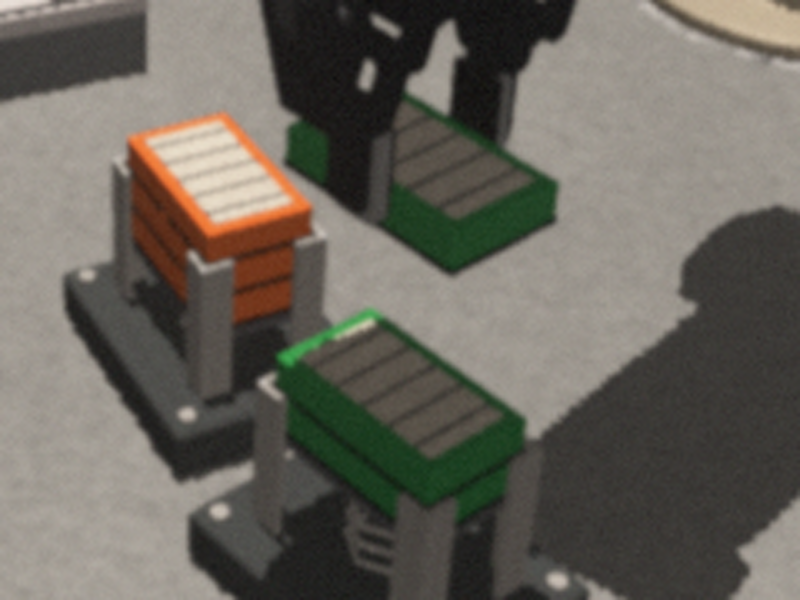

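View pics/side6.png

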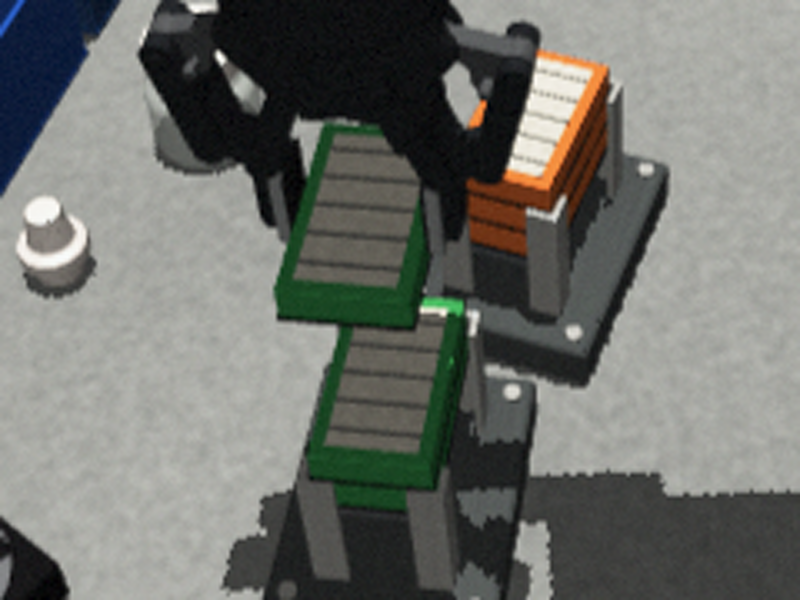

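The held cassette is level, and the next one rose flat to the top (top face about 0.11 m, scene crop (400,390)). Now I'll carry it over to the slot.

step_arm(
  steps=[0.3, -0.05, -0.01, 0, 0, 0, 0.04, 0.3, -0.15, -0.04, 0, 0, 0, 0.08, 0.3, -0.27, -0.07, 0, 0, 0, 0.12, 0.3, -0.4, -0.1, 0, 0, 0, 0.16, 0.3, -0.53, -0.135, 0, 0, 0, 0.2, 0.3, -0.65, -0.165, 0, 0, 0, 0.24, 0.3, -0.77, -0.195, 0, 0, 0, 0.28, 0.3, -0.87, -0.22, 0, 0, 0, 0.32, 0.3, -0.93, -0.24, 0, 0, 0, 0.357, 0.3, -0.93, -0.24, 0, 0, 0, 0.357],
)

```text
time_s: 7.55
position: [0.5129, -0.0011, 0.2154]
tool_rot: [[0.167, 0.986, -0.001], [0.986, -0.167, -0.0], [-0.001, -0.001, -1.0]]
ft_force: [1.1, -0.2, -0.6]
grip_width: 0.0491
```

Run:
```python
from rig import env, imaging
from h import *
s=env.observe();R=s['tool_rot'];P=s['position'];print(P,R,s['grip_width'],s['ft_force'])
dx,dy=.4785-P[0],-.2613-P[1]
print('tool shift',R.T@[dx,dy,0]/.3)
```

```text
[ 0.51294055 -0.00105098  0.21538239] [[ 1.66840667e-01  9.85983579e-01 -7.57120940e-04]
 [ 9.85983742e-01 -1.66840987e-01 -3.80952345e-04]
 [-5.01931562e-04 -6.82950594e-04 -9.99999641e-01]] 0.049106375365923154 [ 1.06195835 -0.15841014 -0.58595664]
tool shift [-8.74491300e-01  3.15412841e-02  4.17393795e-04]
```

step_arm(
  steps=[0.3, -0.06, 0.0, 0, 0, 0, 0, 0.3, -0.16, 0.005, 0, 0, 0, 0, 0.3, -0.3, 0.01, 0, 0, 0, 0, 0.3, -0.45, 0.015, 0, 0, 0, 0, 0.3, -0.6, 0.02, 0.03, 0, 0, 0, 0.3, -0.73, 0.027, 0.08, 0, 0, 0, 0.3, -0.82, 0.03, 0.12, 0, 0, 0, 0.3, -0.874, 0.032, 0.15, 0, 0, 0, 0.3, -0.874, 0.032, 0.15, 0, 0, 0, 0.3, -0.874, 0.032, 0.15, 0, 0, 0],
)

```text
time_s: 8.55
position: [0.4809, -0.2579, 0.1707]
tool_rot: [[0.162, 0.987, -0.0], [0.987, -0.162, 0.001], [0.001, -0.0, -1.0]]
ft_force: [-0.1, 1.1, -0.1]
grip_width: 0.0491
```

Run:
```python
from rig import env, imaging
from h import *
s=env.observe();R=s['tool_rot'];P=s['position'];print(P,R,s['grip_width'],s['ft_force'])
dx,dy=.4785-P[0],-.2613-P[1]
print('tool shift',R.T@[dx,dy,0]/.3)
for c in ['scene','side','wrist']:
    p,d=imaging.get_image(c);k=imaging.get_calibration(c);W=cloud(k,d)
    x,y={'scene':(258,160),'side':(367,160),'wrist':(320,240)}[c]
    cv2.imwrite(f'pics/{c}7.png',cv2.resize(p[y-75:y+75,x-100:x+100],(800,600),interpolation=cv2.INTER_CUBIC) if c!='wrist' else p)
    hsv=cv2.cvtColor(p,cv2.COLOR_BGR2HSV); g=(hsv[...,0]>45)&(hsv[...,0]<80)&(hsv[...,1]>80)&(d>0)&(abs(W[...,0]-.4785)<.07)&(abs(W[...,1]+.26)<.07)
    Q=W[g]
    if len(Q)<20: print(c,len(Q)); continue
    zt=np.percentile(Q[:,2],98); m=(d>0)&(abs(W[...,2]-zt)<.006)&(abs(W[...,0]-.4785)<.05)&(abs(W[...,1]+.26)<.06)&(p.max(2)>45)
    print(c,len(Q),Q[:,2].min(),zt,m.sum(),cv2.minAreaRect((W[m][:,:2]*1000).astype(np.float32)))
```

```text
[ 0.4808954  -0.25791988  0.17069662] [[ 1.61522207e-01  9.86869073e-01 -9.46228980e-05]
 [ 9.86868914e-01 -1.61522124e-01  5.91112424e-04]
 [ 5.68066878e-04 -1.88858180e-04 -9.99999821e-01]] 0.04906741961183651 [-0.05948579  1.09925753 -0.12553015]
tool shift [-1.24088126e-02 -6.05993507e-03 -5.90456820e-06]
scene 254 0.1554570669634342 0.1729696629165102 481 ((483.9580078125, -256.1475830078125), (73.21014404296875, 91.53274536132812), 7.311135768890381)
side 375 0.03565965149042338 0.2956623495280485 0 ((0.0, 0.0), (0.0, 0.0), 0.0)
wrist 16439 0.03880623539717354 0.24092458801141436 70 ((483.2613525390625, -241.0452423095703), (2.499660015106201, 51.30143737792969), 81.81437683105469)
```

View pics/scene7.png

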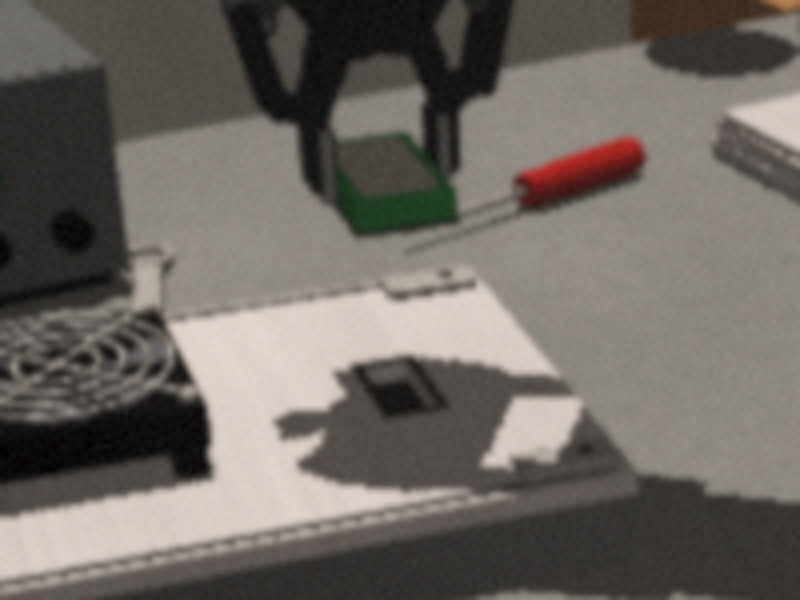

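View pics/side7.png

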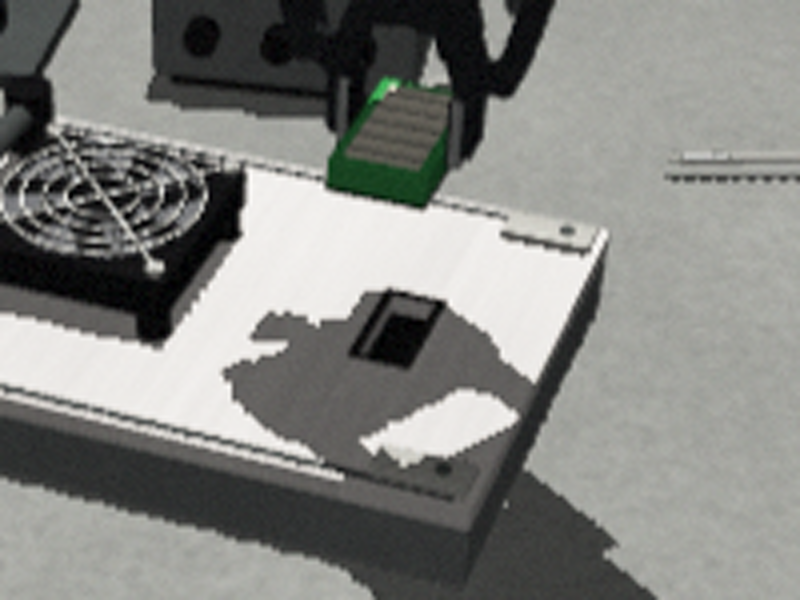

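View pics/wrist7.png

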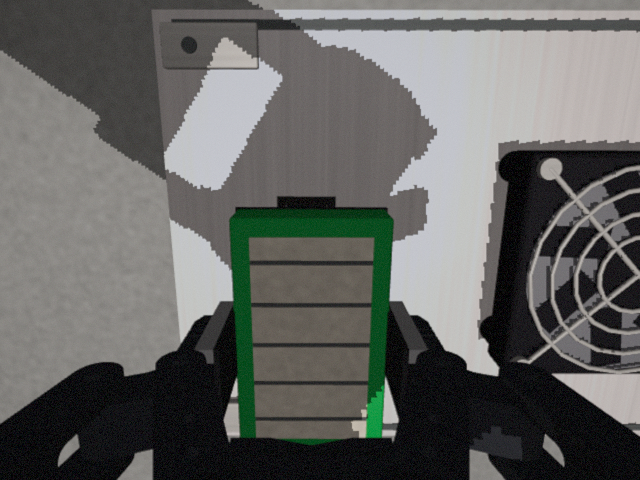

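The wrist view shows the slot's far end at columns 277–336, row 197, beyond the cassette's end (233–392, row 215). I'll use these to verify the offset.

Run:
```python
from rig import env, imaging
from h import *
s=env.observe();R=s['tool_rot'];P=s['position']; print(P)
def tool(w): return (R.T@(np.asarray(w)-P)*1000).round(1)
k=imaging.get_calibration('wrist')
a,b=plane(k,(277,197),.05),plane(k,(336,197),.05); far=(a+b)/2
print('slot far edge w',a,b,'width',np.linalg.norm(a-b),'mid tool',tool(far))
for px in [(231,212),(392,212)]: print('cass top far corners tool',tool(plane(k,px,.171)))
for c,o,pts in [('side',(267,85),[(393,290),(445,303),(410,368),(350,355)]),('scene',(158,85),[(353,366),(413,357),(447,407),(387,417)])]:
    k=imaging.get_calibration(c)
    q=np.array([plane(k,(o[0]+x/4,o[1]+y/4),.05) for x,y in pts]); ctr=q.mean(0)
    L=(q[0]+q[1]-q[2]-q[3])/2; print(c,ctr,np.linalg.norm(L),np.degrees(np.arctan2(-L[1],-L[0])),'tool',tool(ctr))
print('tool x angle',np.degrees(np.arctan2(R[1,0],R[0,0])))
```

```text
[ 0.48115373 -0.25766002  0.17126131]
slot far edge w [ 0.46630158 -0.2256131   0.05      ] [ 0.50006338 -0.23110013  0.05      ] width 0.03420478092783249 mid tool [ 29.3  -2.8 121.3]
cass top far corners tool [ 43.2 -24.1   0.2]
cass top far corners tool [43.2 24.   0.3]
side [ 0.47603124 -0.25889638  0.05      ] 0.0629525359151786 80.1584894985816 tool [ -2.   -5.  121.3]
scene [ 0.47808762 -0.25923676  0.05      ] 0.06187688156989971 80.39458988895893 tool [ -2.   -2.9 121.3]
tool x angle 80.77662267849361
```

step_arm(
  steps=[0.3, -0.01, -0.01, 0.05, 0, 0, 0, 0.3, -0.01, -0.01, 0.12, 0, 0, 0, 0.3, -0.01, -0.01, 0.19, 0, 0, 0, 0.3, -0.01, -0.01, 0.25, 0, 0, 0, 0.3, -0.01, -0.01, 0.29, 0, 0, 0, 0.3, -0.01, -0.01, 0.315, 0, 0, 0, 0.3, -0.01, -0.01, 0.325, 0, 0, 0, 0.3, -0.01, -0.01, 0.325, 0, 0, 0, 0.3, -0.01, -0.01, 0.325, 0, 0, 0],
)

```text
time_s: 9.6
position: [0.4776, -0.2615, 0.0738]
tool_rot: [[0.162, 0.987, 0.001], [0.987, -0.162, -0.001], [-0.001, 0.001, -1.0]]
ft_force: [0.3, 0.4, -0.7]
grip_width: 0.0488
```

Run:
```python
from rig import env, imaging
from h import *
s=env.observe();print(s['position'],s['ft_force'],s['grip_width'])
for c in ['scene','side','wrist']:
    p,d=imaging.get_image(c)
    x,y={'scene':(258,170),'side':(367,160),'wrist':(320,240)}[c]
    cv2.imwrite(f'pics/{c}8.png',cv2.resize(p[y-75:y+75,x-100:x+100],(800,600),interpolation=cv2.INTER_CUBIC) if c!='wrist' else p)
```

```text
[ 0.47756361 -0.26147635  0.07376566] [ 0.31892682  0.37031156 -0.70694419] 0.048802308934703054
```

View pics/side8.png

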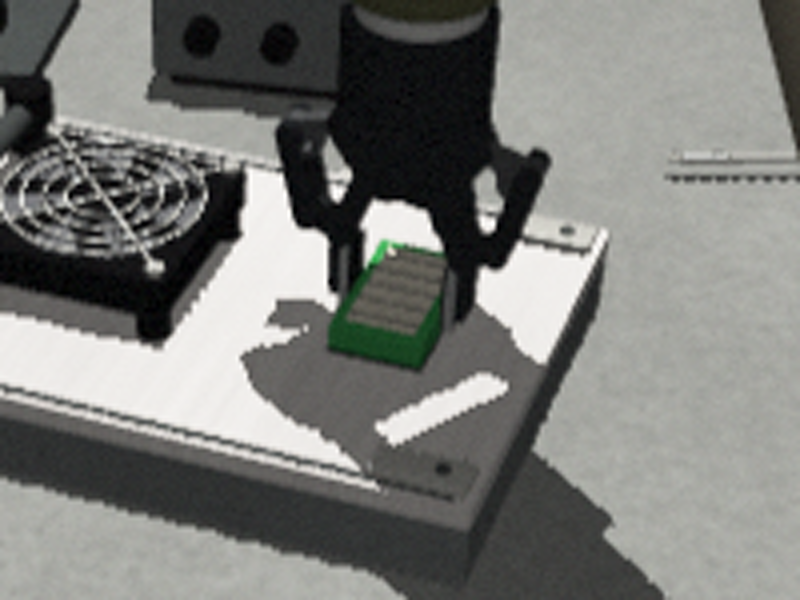

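View pics/wrist8.png

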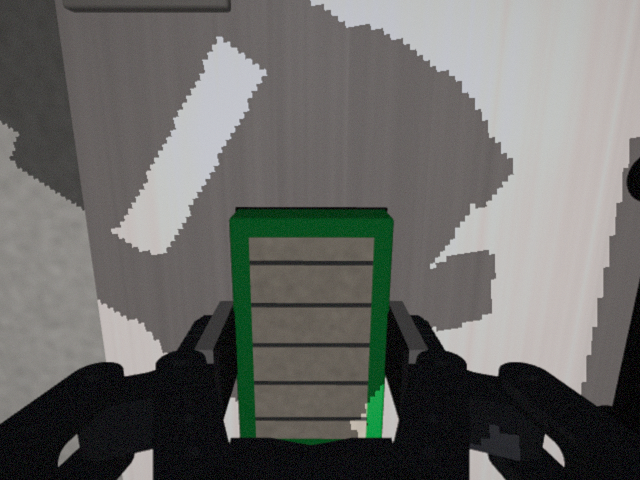

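The cassette hovers about 6 mm above the lid, covering the slot, and is square to it. I'll lower it slowly.

step_arm(
  steps=[0.3, 0, 0, 0.004, 0, 0, 0, 0.3, 0, 0, 0.008, 0, 0, 0, 0.3, 0, 0, 0.012, 0, 0, 0, 0.3, 0, 0, 0.015, 0, 0, 0, 0.3, 0, 0, 0.017, 0, 0, 0, 0.3, 0, 0, 0.017, 0, 0, 0],
)

```text
time_s: 10.35
position: [0.4772, -0.2613, 0.0688]
tool_rot: [[0.162, 0.987, 0.0], [0.987, -0.162, -0.0], [-0.0, 0.0, -1.0]]
ft_force: [-3.2, 1.8, 7.9]
grip_width: 0.0489
```

step_arm(
  steps=[0.3, 0, 0, 0.001, 0, 0, 0, 0.3, 0, 0, 0.002, 0, 0, 0, 0.3, 0, 0, 0.003, 0, 0, 0, 0.3, 0, 0, 0.003, 0, 0, 0],
)

```text
time_s: 10.75
position: [0.4773, -0.2613, 0.0688]
tool_rot: [[0.162, 0.987, 0.001], [0.987, -0.162, -0.001], [-0.001, 0.001, -1.0]]
ft_force: [-5.7, 3.3, 16.9]
grip_width: 0.0488
```

It is in contact, pressing with 17 N. I'll ease off, open, then retreat straight up.

step_arm(
  steps=[0.3, 0, 0, -0.004, 0, 0, 0, 0.3, 0, 0, -0.005, 0, 0, 0, 0.3, 0, 0, -0.005, 0, 0, 0],
)

```text
time_s: 11.05
position: [0.4774, -0.2613, 0.0688]
tool_rot: [[0.162, 0.987, 0.0], [0.987, -0.162, -0.0], [-0.0, 0.0, -1.0]]
ft_force: [-1.0, 0.6, 4.9]
grip_width: 0.049
```

step_arm(
  steps=[0.8, 0, 0, 0, 0, 0, 0, 0.8, 0, 0, 0, 0, 0, 0, 0.8, 0, 0, 0, 0, 0, 0, 0.9, 0, 0, 0, 0, 0, 0, 0.9, 0, 0, 0, 0, 0, 0],
)

```text
time_s: 11.55
position: [0.4773, -0.2613, 0.0685]
tool_rot: [[0.162, 0.987, -0.0], [0.987, -0.162, 0.0], [0.0, -0.0, -1.0]]
ft_force: [0.7, -0.2, 0.2]
grip_width: 0.0767
```

step_arm(
  steps=[0.9, 0, 0, -0.02, 0, 0, 0, 0.9, 0, 0, -0.06, 0, 0, 0, 0.9, 0, 0, -0.15, 0, 0, 0, 0.9, 0, 0, -0.28, 0, 0, 0, 0.9, 0, 0, -0.42, 0, 0, 0, 0.9, 0, 0, -0.5, 0, 0, 0, 0.9, 0, 0, -0.5, 0, 0, 0, 0.9, 0, 0, -0.5, 0, 0, 0],
)

```text
time_s: 12.35
position: [0.4771, -0.2611, 0.2193]
tool_rot: [[0.162, 0.987, 0.001], [0.987, -0.162, -0.001], [-0.001, 0.001, -1.0]]
ft_force: [-0.4, 0.2, -0.3]
grip_width: 0.0767
```

Run:
```python
from rig import env, imaging
from h import *
s=env.observe();print(s['time_s'],s['position'],s['ft_force'],s['grip_width'])
for c in ['scene','side','wrist']:
    k=imaging.get_calibration(c);p,d=imaging.get_image(c);W=cloud(k,d)
    cv2.imwrite(f'pics/{c}9.png',p)
    for n,x,y,z in [('top',.478,-.26,.068),('next',.5525,.287,.1105)]:
        m=(d>0)&(abs(W[...,0]-x)<.06)&(abs(W[...,1]-y)<.065)&(abs(W[...,2]-z)<.006)
        if m.sum()<200: continue
        Q=W[m]; print(c,n,m.sum(),np.median(Q[:,2]),cv2.minAreaRect((Q[:,:2]*1000).astype(np.float32)))
```

```text
12.35 [ 0.47713431 -0.26114903  0.21928189] [-0.43147267  0.24973917 -0.26292026] 0.07672863120137377
scene top 553 0.06941717564147976 ((478.8557434082031, -261.5044860839844), (92.37947082519531, 50.54742431640625), 79.99421691894531)
scene next 1978 0.11007076288165218 ((553.3076171875, 285.9506530761719), (52.50828552246094, 86.37618255615234), 5.987100601196289)
side top 623 0.06789765044624896 ((476.54571533203125, -260.6185302734375), (90.49327850341797, 50.97539520263672), 79.70260620117188)
side next 1901 0.1088611430358648 ((552.09326171875, 287.83306884765625), (50.83628463745117, 86.00384521484375), 6.065891742706299)
wrist top 9305 0.06872369969644637 ((476.61297607421875, -262.1122741699219), (85.08052062988281, 50.18683624267578), 80.4730453491211)
```

View pics/wrist9.png

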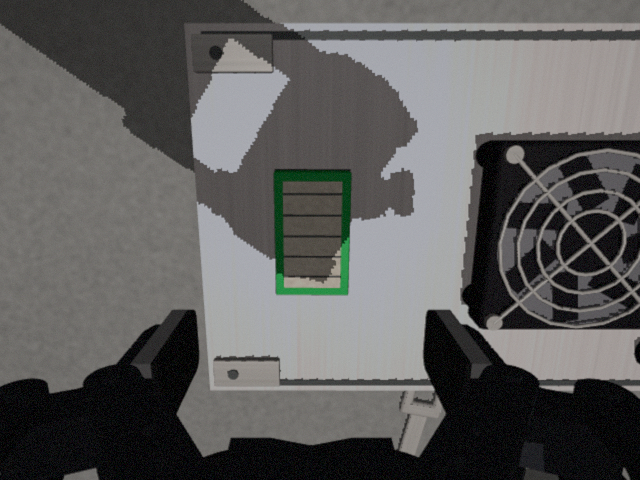

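View pics/side9.png

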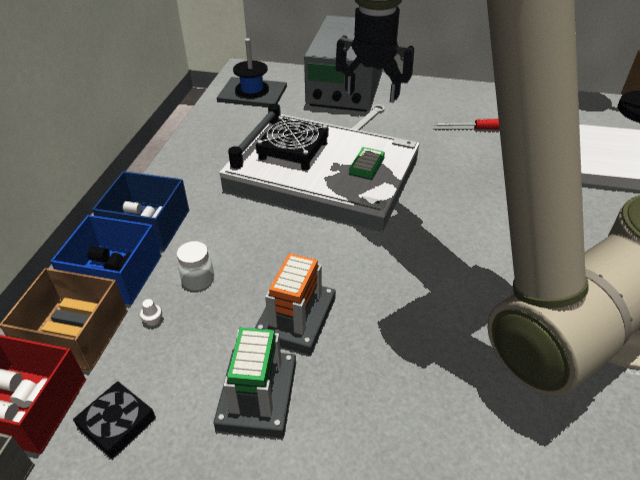

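The cassette lies flat at wrist (312,232), with its centre about 2 mm from my slot estimate and well aligned. The next green one sits flat on its stack at side (250,355). Handing in.

```bash
python3 -c "
from rig import close_job
print(close_job())"
```

```text
the job is handed in; nothing more can be done
None
```

I took the top green cassette off its stack, set it down on the fan housing's lid over the vent slot, let go, and handed the job in. The clock read about 12.4 s at my last check. No verdict was reported.

**Grasp:** My first grip ended very close to the seam with the next cassette. I reopened, went up 2.5 mm and gripped again. The next cassette then rose flat on the spring.

**Placing:** I set the cassette down under contact (about 17 N, eased to 5 N), then opened and retreated 15 cm straight up.

**Last checks:**

| Check | Measured | Limit |
|---|---|---|
| Cassette centre | about (0.477, -0.2615), 1–2 mm from my slot estimate | 15 mm |
| Direction | 80.0–80.5° against 80–81° for the slot | 12° |
| Top face height | 0.068–0.069 m, so the underside is about at lid level | -4 to +5 mm |
| Next cassette, top face | 0.109–0.110 m, so the underside is at about 0.091–0.092 m | 0.083–0.098 m |

The next cassette lies flat and is centred in its dispenser, and the fingers are clear.

**Disagreements:** The network's first slot position from the scene camera was off by about 2 cm, so I used edges measured in the pictures instead. The cameras' readings of the slot centre still differed by 1–3 mm.

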